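# Reverse a row of sample vials into the new rack

### The job

Move the four sample vials from the colour-striped holders of the old grey rack into the white rack, in reverse order: the vial that stood nearest the old rack's red end goes into the cup farthest from the white rack's red end, the next one beside it, and so on. Each vial must end standing upright on the floor of its own cup; do not tip a vial over on the way, and leave the grease jar where it is.

Things in the scene. Friction and masses are not known exactly. Their poses are not given: they have to be found in the camera images.
- vial_blue: sample vial, clear glass with a pale label and a blue screw cap; 23 mm across, upright, 49 mm tall over the cap, about 30 g, rigid enough for a firm grip (the top 30 mm stand clear of the holder). Origin: centre of its underside, z up its axis. At the start it stands loose in the holder with blue stripes on the old rack, underside 8 mm above the worktop.
- vial_yellow: sample vial, clear glass with a pale label and a yellow screw cap; 23 mm across, upright, 49 mm tall over the cap, about 30 g, rigid enough for a firm grip (the top 30 mm stand clear of the holder). Origin: centre of its underside, z up its axis. At the start it stands loose in the holder with yellow stripes on the old rack, underside 8 mm above the worktop.
- vial_green: sample vial, clear glass with a pale label and a green screw cap; 23 mm across, upright, 49 mm tall over the cap, about 30 g, rigid enough for a firm grip (the top 30 mm stand clear of the holder). Origin: centre of its underside, z up its axis. At the start it stands loose in the holder with green stripes on the old rack, underside 8 mm above the worktop.
- vial_black: sample vial, clear glass with a pale label and a black screw cap; 23 mm across, upright, 49 mm tall over the cap, about 30 g, rigid enough for a firm grip (the top 30 mm stand clear of the holder). Origin: centre of its underside, z up its axis. At the start it stands loose in the holder with black stripes on the old rack, underside 8 mm above the worktop.
- holder_blue: grey block with two blue stripes on top, 56 x 48 x 14 mm (x, y, z), fixed; a round cup 36 mm across, 10 mm deep in its middle. Four such blocks stand in random order, 50 mm apart along y, on the rail of the old rack; tops 18 mm above the worktop. Origin: centre of the underside, 4 mm above the worktop. +y points along the row to the old rack's red end (34 mm past the last block's centre).
- holder_yellow: grey block with two yellow stripes on top, 56 x 48 x 14 mm (x, y, z), fixed; a round cup 36 mm across, 10 mm deep in its middle. Four such blocks stand in random order, 50 mm apart along y, on the rail of the old rack; tops 18 mm above the worktop. Origin: centre of the underside, 4 mm above the worktop. +y points along the row to the old rack's red end (34 mm past the last block's centre).
- holder_green: grey block with two green stripes on top, 56 x 48 x 14 mm (x, y, z), fixed; a round cup 36 mm across, 10 mm deep in its middle. Four such blocks stand in random order, 50 mm apart along y, on the rail of the old rack; tops 18 mm above the worktop. Origin: centre of the underside, 4 mm above the worktop. +y points along the row to the old rack's red end (34 mm past the last block's centre).
- holder_black: grey block with two black stripes on top, 56 x 48 x 14 mm (x, y, z), fixed; a round cup 36 mm across, 10 mm deep in its middle. Four such blocks stand in random order, 50 mm apart along y, on the rail of the old rack; tops 18 mm above the worktop. Origin: centre of the underside, 4 mm above the worktop. +y points along the row to the old rack's red end (34 mm past the last block's centre).
- new_rack: the new rack, fixed: one white moulding 60 x 206 mm (x, y), 14 mm high, with four round cups 36 mm across and 10 mm deep in a row along y, at x = 0, y = -75, -25, +25 and +75 mm; cup floors 4 mm above the worktop. A red end piece 14 mm wide closes its +y end. Origin: centre of the underside, on the worktop.
- grease_jar: bystander: loose white jar with a black lid, 50 mm across, 39 mm high, standing on the worktop beyond the racks. Origin: centre of its underside.
There are look-alikes about, which are no part of the job. What is shaped like the holder_black but purple is not meant.

How it is judged:
At the end, for the whole second after the job is handed in: The four vials stand one in each cup of the white rack (within 12 mm of its centre in x and y, underside within 4 mm of its floor, upright within 0.12 rad), released and at rest; from the red ends, their order is the reverse of the like-coloured holders in the old rack (x of vial_blue in the frame of new_rack between -0.012 and 0.012 m and z of vial_blue in the frame of new_rack between 0 and 0.008 m and (y of vial_blue in the frame of new_rack between -0.087 and -0.063 m or y of vial_blue in the frame of new_rack between -0.037 and -0.013 m or y of vial_blue in the frame of new_rack between 0.013 and 0.037 m or y of vial_blue in the frame of new_rack between 0.063 and 0.087 m) and angle between each of vial_blue, vial_yellow, vial_green, vial_black's own z axis and vertical below 0.12 rad and linear speed of each of vial_blue, vial_yellow, vial_green, vial_black below 0.02 m/s and x of vial_yellow in the frame of new_rack between -0.012 and 0.012 m and z of vial_yellow in the frame of new_rack between 0 and 0.008 m and (y of vial_yellow in the frame of new_rack between -0.087 and -0.063 m or y of vial_yellow in the frame of new_rack between -0.037 and -0.013 m or y of vial_yellow in the frame of new_rack between 0.013 and 0.037 m or y of vial_yellow in the frame of new_rack between 0.063 and 0.087 m) and x of vial_green in the frame of new_rack between -0.012 and 0.012 m and z of vial_green in the frame of new_rack between 0 and 0.008 m and (y of vial_green in the frame of new_rack between -0.087 and -0.063 m or y of vial_green in the frame of new_rack between -0.037 and -0.013 m or y of vial_green in the frame of new_rack between 0.013 and 0.037 m or y of vial_green in the frame of new_rack between 0.063 and 0.087 m) and x of vial_black in the frame of new_rack between -0.012 and 0.012 m and z of vial_black in the frame of new_rack between 0 and 0.008 m and (y of vial_black in the frame of new_rack between -0.087 and -0.063 m or y of vial_black in the frame of new_rack between -0.037 and -0.013 m or y of vial_black in the frame of new_rack between 0.013 and 0.037 m or y of vial_black in the frame of new_rack between 0.063 and 0.087 m) and ((y of holder_blue in the frame of holder_yellow above 0 m and ((y of vial_yellow in the frame of new_rack above -0.05 m and y of vial_blue in the frame of new_rack below -0.05 m) or (y of vial_yellow in the frame of new_rack above 0 m and y of vial_blue in the frame of new_rack below 0 m) or (y of vial_yellow in the frame of new_rack above 0.05 m and y of vial_blue in the frame of new_rack below 0.05 m))) or (y of holder_blue in the frame of holder_yellow below 0 m and ((y of vial_blue in the frame of new_rack above -0.05 m and y of vial_yellow in the frame of new_rack below -0.05 m) or (y of vial_blue in the frame of new_rack above 0 m and y of vial_yellow in the frame of new_rack below 0 m) or (y of vial_blue in the frame of new_rack above 0.05 m and y of vial_yellow in the frame of new_rack below 0.05 m)))) and ((y of holder_blue in the frame of holder_green above 0 m and ((y of vial_green in the frame of new_rack above -0.05 m and y of vial_blue in the frame of new_rack below -0.05 m) or (y of vial_green in the frame of new_rack above 0 m and y of vial_blue in the frame of new_rack below 0 m) or (y of vial_green in the frame of new_rack above 0.05 m and y of vial_blue in the frame of new_rack below 0.05 m))) or (y of holder_blue in the frame of holder_green below 0 m and ((y of vial_blue in the frame of new_rack above -0.05 m and y of vial_green in the frame of new_rack below -0.05 m) or (y of vial_blue in the frame of new_rack above 0 m and y of vial_green in the frame of new_rack below 0 m) or (y of vial_blue in the frame of new_rack above 0.05 m and y of vial_green in the frame of new_rack below 0.05 m)))) and ((y of holder_blue in the frame of holder_black above 0 m and ((y of vial_black in the frame of new_rack above -0.05 m and y of vial_blue in the frame of new_rack below -0.05 m) or (y of vial_black in the frame of new_rack above 0 m and y of vial_blue in the frame of new_rack below 0 m) or (y of vial_black in the frame of new_rack above 0.05 m and y of vial_blue in the frame of new_rack below 0.05 m))) or (y of holder_blue in the frame of holder_black below 0 m and ((y of vial_blue in the frame of new_rack above -0.05 m and y of vial_black in the frame of new_rack below -0.05 m) or (y of vial_blue in the frame of new_rack above 0 m and y of vial_black in the frame of new_rack below 0 m) or (y of vial_blue in the frame of new_rack above 0.05 m and y of vial_black in the frame of new_rack below 0.05 m)))) and ((y of holder_yellow in the frame of holder_green above 0 m and ((y of vial_green in the frame of new_rack above -0.05 m and y of vial_yellow in the frame of new_rack below -0.05 m) or (y of vial_green in the frame of new_rack above 0 m and y of vial_yellow in the frame of new_rack below 0 m) or (y of vial_green in the frame of new_rack above 0.05 m and y of vial_yellow in the frame of new_rack below 0.05 m))) or (y of holder_yellow in the frame of holder_green below 0 m and ((y of vial_yellow in the frame of new_rack above -0.05 m and y of vial_green in the frame of new_rack below -0.05 m) or (y of vial_yellow in the frame of new_rack above 0 m and y of vial_green in the frame of new_rack below 0 m) or (y of vial_yellow in the frame of new_rack above 0.05 m and y of vial_green in the frame of new_rack below 0.05 m)))) and ((y of holder_yellow in the frame of holder_black above 0 m and ((y of vial_black in the frame of new_rack above -0.05 m and y of vial_yellow in the frame of new_rack below -0.05 m) or (y of vial_black in the frame of new_rack above 0 m and y of vial_yellow in the frame of new_rack below 0 m) or (y of vial_black in the frame of new_rack above 0.05 m and y of vial_yellow in the frame of new_rack below 0.05 m))) or (y of holder_yellow in the frame of holder_black below 0 m and ((y of vial_yellow in the frame of new_rack above -0.05 m and y of vial_black in the frame of new_rack below -0.05 m) or (y of vial_yellow in the frame of new_rack above 0 m and y of vial_black in the frame of new_rack below 0 m) or (y of vial_yellow in the frame of new_rack above 0.05 m and y of vial_black in the frame of new_rack below 0.05 m)))) and ((y of holder_green in the frame of holder_black above 0 m and ((y of vial_black in the frame of new_rack above -0.05 m and y of vial_green in the frame of new_rack below -0.05 m) or (y of vial_black in the frame of new_rack above 0 m and y of vial_green in the frame of new_rack below 0 m) or (y of vial_black in the frame of new_rack above 0.05 m and y of vial_green in the frame of new_rack below 0.05 m))) or (y of holder_green in the frame of holder_black below 0 m and ((y of vial_green in the frame of new_rack above -0.05 m and y of vial_black in the frame of new_rack below -0.05 m) or (y of vial_green in the frame of new_rack above 0 m and y of vial_black in the frame of new_rack below 0 m) or (y of vial_green in the frame of new_rack above 0.05 m and y of vial_black in the frame of new_rack below 0.05 m))))); the robot touches nothing.
It fails at once if a vial was tipped over (more than 0.6 rad from upright) (angle between any of vial_blue, vial_yellow, vial_green, vial_black's own z axis and vertical above 0.6 rad).
It fails at once if the grease jar was moved by more than 30 mm (distance of grease_jar from where it was at the start of the episode above 0.03 m).
It also fails if it takes over 106 s, if anything falls off the work surface, if the arm or the gripper's body presses on something with over 40 N, if the wrist force passes 120 N, or if a joint passes its speed limit or range.

### The arm

A 7-joint arm with a two-finger parallel gripper is mounted at the origin on a cart in front of the work surface, level with it; the furniture and walls round the work are solid. World frame = base frame: x ahead of the robot, y to its left, z up, the work surface at z = 0. Lengths are in m, angles in rad, forces in N, time in s.
With the tool pointing down it reaches from about 0.4 to 0.875 m from the base axis. Payload 19.3 kg.
Tool frame: the origin (TCP) lies at the very end of the fingers, on their centre line; the grasp point (between the pads) lies 19 mm behind it; z points along the fingers, y is the line along which they close (so a half turn about z gives the same grasp; the last joint's range is limited). The gripper opens to 85 mm and grips with 20 to 120 N. Pads are 22 mm wide; open, the fingers measure 114 mm over their backs; the gripper's body (76 mm by 85 mm) begins 54 mm behind the grasp point. The pads swing forward as they close: fully open they stand 13 mm farther back than shut.
Start: joints at [1.077, 0.521, -0.036, 1.599, 0.021, 1.021, -0.113], TCP at [0.257, -0.57, 0.231] pointing down, gripper open.
Joint ranges: [-2.91, 2.91], [-0.3, 2.13], [-1.5, 1.42], [0.17, 2.43], [-1.26, 4.41], [0.16, 1.93], [-2.52, 2.52]. Speed limits (rad/s): [1.89, 1.89, 2.39, 2.39, 3.01, 3.01, 3.01].

### API

Orientations are given as [roll, pitch, yaw] about the fixed x, y, z axes, in that order (R = Rz(yaw) Ry(pitch) Rx(roll)).
In Python, from workcell import monitor, viewer, bot gives the robot as it stands.
- The arm moves only by the tool move_arm, never from a script. Its arguments are lists of equal length, an entry for each row: "gripper": the opening, from 0 (shut) to 1 (fully open); "linear": the shift along the tool's x, y, z in cm, a list of three; "twist": the turn about the tool's z in degrees. A call has 1 to 8 rows; each row shifts and turns the commanded pose from where the row before left it, along the tool's axes as they then stand; what a row does not reach is not made up. A row lasts 1/10 s, in which the tool goes at most 50 mm and 8.59 degrees, less where a joint would pass 70% of its speed; a pose out of reach is approached as far as the arm can. A call with a gripper value outside its range is refused whole. The fingers move at their own pace and stop on an object; "squeeze" is the grip in N (left out, the last holds). Time passes only in rows, so rows that do not move let the fingers close. It gives the time, the measured TCP pose, the force, the opening and the grip force at its end, in the units of the state.
- monitor.observe(): the state, without advancing time (a new reading comes with each control period).
- viewer.grab_frame(name): name is "side" or "top"; returns a dict with "img" (420x560x3 uint8, red, green, blue), "K" (3x3 intrinsics, pixels), "k1" (the pictures are not rectified: a ray, as slopes to the right and down, at radius r is drawn at 1 + k1 r^2 times it, then the intrinsics apply), "eye" and "rotation" of the camera in the world. Camera axes: x right, y up, looking along -z (the intrinsics and any distortion apply to the point x, -y, -z); pixel columns grow to the right and rows downward; lengths in m; the calibration is good to about 2 mm. A picture is of the moment at which its call begins. There is no depth.
- bot.job_done(): hands the job in; it is judged then, once.
The state is a dict: "clock": time; "qpos": joint angles; "qd": joint speeds; "joint_efforts": joint torques, N m; "position": TCP position; "tool_rot": TCP orientation; "force": force on the tool from outside, world axes, zero at the start; "moment": the same for the moment, N m; "grip_width": finger opening in m; "finger_force": force on a finger pad.
Only numpy, scipy, OpenCV 4.12 (cv2) and the standard library are available. Lean on these libraries where they do the work, as an engineer would, in place of code of your own. Each camera call takes 0.05 s, during which the arm holds its last target. There are 200 camera calls.

## Working session

There is one attempt and no reset: what is moved stays moved. The work goes in short steps, Python scripts to look and compute and a tool call to move; the robot and the scene stay as the last step left them, time stands still between calls to the robot, and variables do not carry over. Pictures are saved under pics/ and viewed, at most 16 in all, crops included, and the job is handed in when it is done.

Besides the shell and the picture viewer there is one more tool, called after "Call:" as name(argument=value, ...) on one line, values as JSON. move_arm: Moves the arm, as the interface text tells. Its arguments: {"type":"object","properties":{"gripper":{"type":"array"},"linear":{"type":"array"},"twist":{"type":"array"},"squeeze":{"type":"number"}},"required":["gripper","linear","twist"]}

```bash
mkdir -p pics
cat > h.py <<'E'
import numpy as np, cv2
from workcell import monitor, viewer, bot
def grab(n):
    return viewer.grab_frame(n)
def ray(f,u,v):
    K=np.array(f["K"]); k=f["k1"]
    d=np.array([(u-K[0,2])/K[0,0],(v-K[1,2])/K[1,1]]); s=d.copy()
    for _ in range(30): s=d/(1+k*(s@s))
    return np.array(f["eye"]),np.array(f["rotation"])@np.array([s[0],-s[1],-1])
def onz(f,u,v,z):
    e,r=ray(f,u,v); return e+r*(z-e[2])/r[2]
def proj(f,p):
    K=np.array(f["K"]); c=np.array(f["rotation"]).T@(np.array(p)-f["eye"])
    s=np.array([c[0],-c[1]])/-c[2]; s=s*(1+f["k1"]*(s@s))
    return np.array([K[0,0]*s[0]+K[0,2],K[1,1]*s[1]+K[1,2]])
E
python3 - <<'E'
from h import *
for n in("top","side"):
    f=grab(n); cv2.imwrite(f"pics/{n}0.png",f["img"][:,:,::-1]); print(n,f["eye"],f["rotation"],f["K"],f["k1"])
print(monitor.observe())
E
```

```text
top [0.38454148 0.03559679 1.23798216] [ 0.11702385  0.02650574 -1.56559548] [[415.84589147   0.         281.65803507]
 [  0.         415.84589147 205.05951911]
 [  0.           0.           1.        ]] -0.08922165697475877
side [-0.02146219  1.00004465  0.60353796] [ 1.09172878  0.00988529 -2.63371996] [[498.27678254   0.         280.47727961]
 [  0.         498.27678254 204.06935825]
 [  0.           0.           1.        ]] -0.06691726030045615
{'clock': 0.1, 'qpos': array([ 1.07678903,  0.52196443, -0.03635297,  1.59990282,  0.02119679,
        1.02107878, -0.11281319]), 'qd': array([-0.00199734, -0.00148458,  0.00061117,  0.00067207, -0.00016324,
       -0.0011414 , -0.00019634]), 'joint_efforts': array([ 3.95694937e-03, -9.28481483e+01,  1.98425353e+00, -3.70531583e+01,
        1.81625522e-02,  5.38280539e-03, -6.72663418e-06]), 'position': array([ 0.25689515, -0.56946389,  0.230794  ]), 'tool_rot': array([-3.14062520e+00,  5.00402070e-05,  4.23802758e-01]), 'force': array([-0.84963818,  0.37206646,  0.82459171]), 'moment': array([ 0.02465546,  0.02726943, -0.01350925]), 'finger_force': 0.0, 'grip_width': 0.08537836523759852}
```

View pics/top0.png

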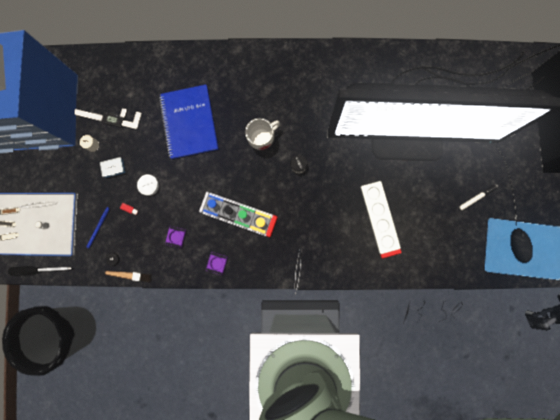

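View pics/side0.png

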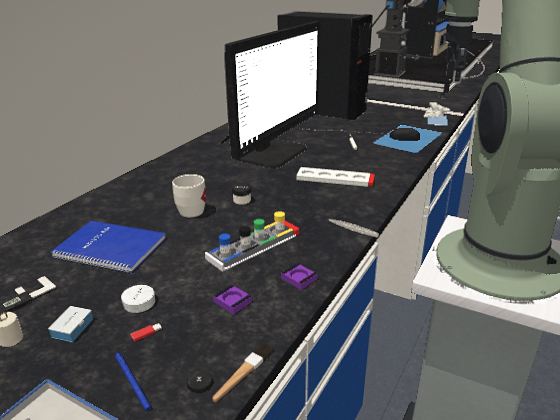

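The top view shows the old rack with blue at (212,206), black at (229,211), green at (246,217) and yellow at (262,223), and its red end at (270,226). The white rack runs (373,185)–(391,253), with its red end at (391,253). The black-lidded jar is at (299,165).

Candidates that could be mistaken for the targets:
- Striped holders at the pixels above.
- Purple blocks at (175,237) and (216,263), which are decoys.
- White lid at (148,185) and mug at (262,133), which are not part of the job.

```bash
cat >> h.py <<'E'
from scipy.spatial.transform import Rotation as Ro
def grab(n):
    f=dict(viewer.grab_frame(n)); f["rotation"]=Ro.from_euler("xyz",f["rotation"]).as_matrix(); f["eye"]=np.array(f["eye"]); return f
def blobs(m,amin):
    n,_,st,c=cv2.connectedComponentsWithStats(m.astype(np.uint8)); return [(st[i,4],c[i]) for i in range(1,n) if st[i,4]>=amin]
E
python3 - <<'E'
from h import *
fs={n:grab(n) for n in("top","side")}
f=fs["top"]; im=f["img"]
a=cv2.resize(im[180:280,160:290],(650,500),interpolation=cv2.INTER_CUBIC)
cv2.imwrite("pics/c1.png",a[:,:,::-1])
b=cv2.resize(im[160:270,330:430],(540,594),interpolation=cv2.INTER_CUBIC); cv2.imwrite("pics/c2.png",b[:,:,::-1])
hsv={n:cv2.cvtColor(fs[n]["img"],cv2.COLOR_RGB2HSV) for n in fs}
R={"yellow":(22,34),"green":(45,80),"blue":(100,125),"red":(0,5)}
for n,g in fs.items():
  h=hsv[n]
  for k,(lo,hi) in R.items():
    m=(h[...,0]>=lo)&(h[...,0]<=hi)&(h[...,1]>140)&(h[...,2]>80)
    for ar,c in blobs(m,12):
      if n=="top" and not(195<c[0]<410 and 175<c[1]<262): continue
      if n=="side" and not(200<c[0]<390 and 160<c[1]<270): continue
      z={"red":.018}.get(k,.057)
      print(n,k,ar,c.round(1),onz(g,*c,z).round(4))
# white rack
h=hsv["top"]; m=(h[...,1]<50)&(h[...,2]>170); m[:,:355]=0; m[:,405:]=0; m[:175]=0; m[265:]=0
cs,_=cv2.findContours(m.astype(np.uint8),0,1); c=max(cs,key=cv2.contourArea); r=cv2.minAreaRect(c); print(r)
for p in cv2.boxPoints(r): print(p,onz(f,*p,.014).round(4))
print("jar",onz(f,299,165,.039)," side white/jar",onz(fs["side"],241,187,.039))
for p in [(335,138),(355,100),(374,158),(549,107)]: print(p,onz(f,*p,0).round(3))
E
```

```text
top yellow 44 [260.7 222.5] [0.473  0.1273 0.057 ]
top yellow 17 [259.1 229.5] [0.453  0.1314 0.057 ]
top green 29 [242.7 214.3] [0.4965 0.1792 0.057 ]
top blue 51 [211.6 203.2] [0.5283 0.2697 0.057 ]
top blue 17 [210.3 212.4] [0.5017 0.2728 0.057 ]
top red 117 [271.4 225.6] [0.4671 0.0985 0.018 ]
top red 95 [390.7 253.7] [ 0.3858 -0.2501  0.018 ]
side yellow 104 [279. 216.] [0.4693 0.1365 0.057 ]
side yellow 26 [269.2 225.1] [0.468  0.1827 0.057 ]
side yellow 32 [284.2 232.1] [0.4245 0.1936 0.057 ]
side green 93 [258.5 223.5] [0.4924 0.1879 0.057 ]
side green 23 [267.9 240. ] [0.439  0.2379 0.057 ]
side blue 117 [224.1 238.8] [0.5228 0.2774 0.057 ]
side blue 23 [214.7 249.3] [0.5161 0.3205 0.057 ]
side blue 36 [231.5 256.7] [0.4705 0.3268 0.057 ]
side red 63 [371.2 179.5] [ 0.3795 -0.2328  0.018 ]
side red 94 [292.2 227.2] [0.4506 0.1075 0.018 ]
((380.31134033203125, 216.8396453857422), (70.19124603271484, 21.29088592529297), 74.05460357666016)
[360.434   186.01889] [ 0.5859 -0.1654  0.014 ]
[380.90567 180.16983] [ 0.6037 -0.227   0.014 ]
[400.1887 247.6604] [ 0.4033 -0.2794  0.014 ]
[379.717   253.50946] [ 0.3862 -0.2188  0.014 ]
jar [0.6439469  0.01778183 0.039     ]  side white/jar [0.65145729 0.01660642 0.039     ]
(335, 138) [ 0.737 -0.093  0.   ]
(355, 100) [ 0.859 -0.157  0.   ]
(374, 158) [ 0.674 -0.211  0.   ]
(549, 107) [ 0.846 -0.779  0.   ]
```

View pics/c1.png

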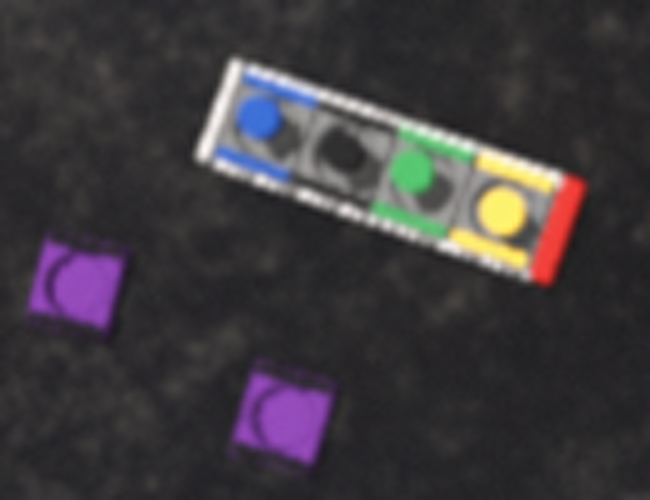

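View pics/c2.png

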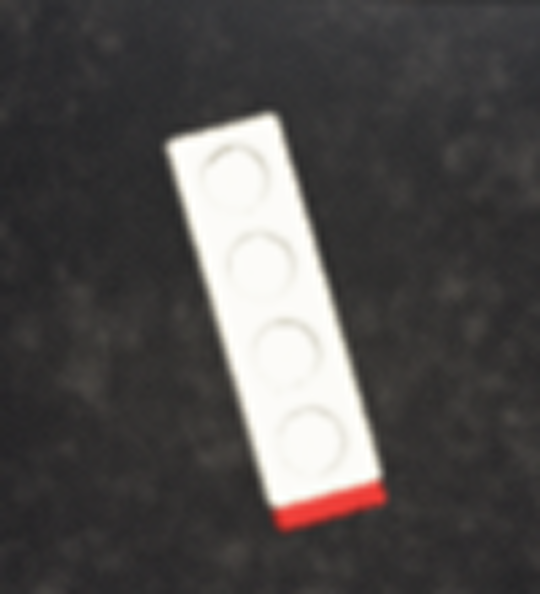

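The close crop confirms the choice. From the red end the holders run yellow, green, black, blue, each with two stripes in the colour of its cap. The purple blocks are decoys. The white rack has its red end nearest the robot, so yellow goes in the farthest cup, then green, black and blue.

```bash
cat >> h.py <<'E'
def plan(tgt,yaw,n,rd=1):
    """rows in tool axes (cm, deg) from the measured pose to tgt, yaw"""
    s=monitor.observe(); p=s["position"].copy(); y=s["tool_rot"][2]
    lin=[];tw=[]
    for i in range(n):
        k=n-i; d=(np.array(tgt)-p)/k; t=np.clip(round(-np.degrees((yaw-y)/k),1),-8.5,8.5)
        R=Ro.from_euler("xyz",[np.pi,0,y]).as_matrix()
        l=np.round(R.T@d*100,rd); p=p+R@l/100; y-=np.radians(t); lin.append(l.tolist()); tw.append(float(t))
    print("linear",lin,"\ntwist",tw,"end",p.round(4),round(y,3))
def st():
    s=monitor.observe(); print(round(s["clock"],2),s["position"].round(4),s["tool_rot"].round(3),s["force"].round(1),round(s["grip_width"],4),s["finger_force"])
E
python3 - <<'E'
from h import *
t=grab("top"); s=grab("side")
V={"yellow":((501,211),(279,216)),"green":((412,172),(258.5,223.5)),"black":((341,150),None),"blue":((259,118),(224.1,238.8))}
P=[]
for k,(a,b) in V.items():
    u=(160+(a[0]+.5)/5-.5,180+(a[1]+.5)/5-.5); p=onz(t,*u,.057); P.append(p[:2]); print(k,p.round(4),onz(s,*b,.051).round(4) if b else "")
P=np.array(P); print(np.diff(P,axis=0).round(4),np.linalg.norm(np.diff(P,axis=0),axis=1).round(3))
# old rack axes from crop edges at z~.018
e=[onz(t,160+(x+.5)/5-.5,180+(y+.5)/5-.5,.018) for x,y in((237,62),(200,160),(562,178),(530,278))]
for q in e: print("edge",q.round(4))
C=np.array([onz(t,330+(x+.5)/5.4-.5,160+(y+.5)/5.4-.5,.014)[:2] for x,y in((236,178),(262,265),(288,353),(312,440))])
d=C[0]-C[3]; print("cups",C.round(4).tolist(),np.linalg.norm(np.diff(C,axis=0),axis=1),"yaw",np.arctan2(d[1],d[0]))
plan([P[0][0],P[0][1],.16],1.234,16)
E
```

```text
yellow [0.4751 0.1297 0.057 ] [0.4747 0.1268 0.051 ]
green [0.4973 0.1811 0.057 ] [0.4982 0.1788 0.051 ]
black [0.5098 0.2222 0.057 ] 
blue [0.5282 0.2702 0.057 ] [0.5286 0.2696 0.051 ]
[[0.0222 0.0513]
 [0.0126 0.0412]
 [0.0184 0.048 ]] [0.056 0.043 0.051]
edge [0.5667 0.2921 0.018 ]
edge [0.5077 0.3128 0.018 ]
edge [0.4977 0.097  0.018 ]
edge [0.4387 0.1154 0.018 ]
cups [[0.5663, -0.2034], [0.5182, -0.2166], [0.4699, -0.2299], [0.4226, -0.242]] [0.04991845 0.05003972 0.048877  ] yaw 0.26286035654987566
linear [[3.0, -3.4, 0.4], [3.2, -3.3, 0.4], [3.4, -3.1, 0.5], [3.5, -2.9, 0.4], [3.7, -2.7, 0.5], [3.8, -2.6, 0.4], [3.9, -2.4, 0.5], [4.0, -2.2, 0.4], [4.2, -1.9, 0.5], [4.2, -1.7, 0.4], [4.3, -1.5, 0.5], [4.4, -1.3, 0.4], [4.5, -1.1, 0.5], [4.5, -0.8, 0.4], [4.5, -0.6, 0.5], [4.6, -0.4, 0.4]] 
twist [-2.9, -2.9, -2.9, -2.9, -2.9, -2.9, -2.9, -2.9, -2.9, -2.9, -2.9, -2.9, -2.9, -2.9, -2.9, -2.9] end [0.4754 0.1295 0.1601] 1.234
```

Call:
move_arm(gripper=[0.7,0.7,0.7,0.7,0.7,0.7,0.7,0.7], linear=[[3.0,-3.4,0.4],[3.2,-3.3,0.4],[3.4,-3.1,0.5],[3.5,-2.9,0.4],[3.7,-2.7,0.5],[3.8,-2.6,0.4],[3.9,-2.4,0.5],[4.0,-2.2,0.4]], twist=[-2.9,-2.9,-2.9,-2.9,-2.9,-2.9,-2.9,-2.9], squeeze=40)

```text
clock: 1.1
position: [0.3651, -0.2182, 0.1963]
tool_rot: [3.141, -0.0, 0.831]
force: [2.4, 0.0, -0.2]
grip_width: 0.0598
finger_force: 0.0
```

```bash
python3 -c "
from h import *
st(); plan([.475,.128,.13],1.232,10)"
```

```text
1.1 [ 0.3651 -0.2182  0.1963] [ 3.141 -0.     0.831] [ 2.4  0.  -0.2] 0.0598 0.0
linear [[3.3, -1.5, 0.7], [3.4, -1.4, 0.7], [3.4, -1.3, 0.7], [3.5, -1.1, 0.6], [3.5, -1.0, 0.7], [3.5, -0.8, 0.6], [3.6, -0.7, 0.7], [3.6, -0.6, 0.6], [3.6, -0.4, 0.7], [3.5, -0.2, 0.6]] 
twist [-2.3, -2.3, -2.3, -2.3, -2.3, -2.3, -2.3, -2.3, -2.3, -2.3] end [0.4751 0.1275 0.1303] 1.232
```

Tracking is accurate, so I'll continue.

Call:
move_arm(gripper=[0.7,0.7,0.7,0.7,0.7,0.7,0.7,0.7], linear=[[3.3,-1.5,0.7],[3.4,-1.4,0.7],[3.4,-1.3,0.7],[3.5,-1.1,0.6],[3.5,-1.0,0.7],[3.5,-0.8,0.6],[3.6,-0.7,0.7],[3.6,-0.6,0.6]], twist=[-2.3,-2.3,-2.3,-2.3,-2.3,-2.3,-2.3,-2.3])

```text
clock: 1.9
position: [0.4537, 0.0594, 0.1431]
tool_rot: [3.141, -0.0, 1.151]
force: [0.6, -0.8, 1.5]
grip_width: 0.0598
finger_force: 0.0
```

Call:
move_arm(gripper=[0.7,0.7,0.7], linear=[[3.6,-0.4,0.7],[3.5,-0.2,0.6],[0,0,0]], twist=[-2.3,-2.3,0])

```text
clock: 2.2
position: [0.4761, 0.1302, 0.1297]
tool_rot: [-3.141, -0.002, 1.236]
force: [0.5, -1.1, -0.3]
grip_width: 0.0597
finger_force: 0.0
```

```bash
python3 -c "
from h import *
st(); plan([.475,.128,.03],1.232,5)
f=grab('side'); cv2.imwrite('pics/s1.png',cv2.resize(f['img'][100:300,150:410],(780,600))[:,:,::-1])"
```

```text
2.2 [0.4761 0.1302 0.1297] [-3.141e+00 -2.000e-03  1.236e+00] [ 0.5 -1.1 -0.3] 0.0597 0.0
linear [[-0.0, -0.0, 2.0], [-0.1, -0.0, 2.0], [-0.0, -0.0, 2.0], [-0.1, -0.0, 2.0], [-0.0, -0.0, 2.0]] 
twist [0.0, 0.1, 0.0, 0.1, 0.0] end [0.4755 0.1284 0.0297] 1.233
```

View pics/s1.png

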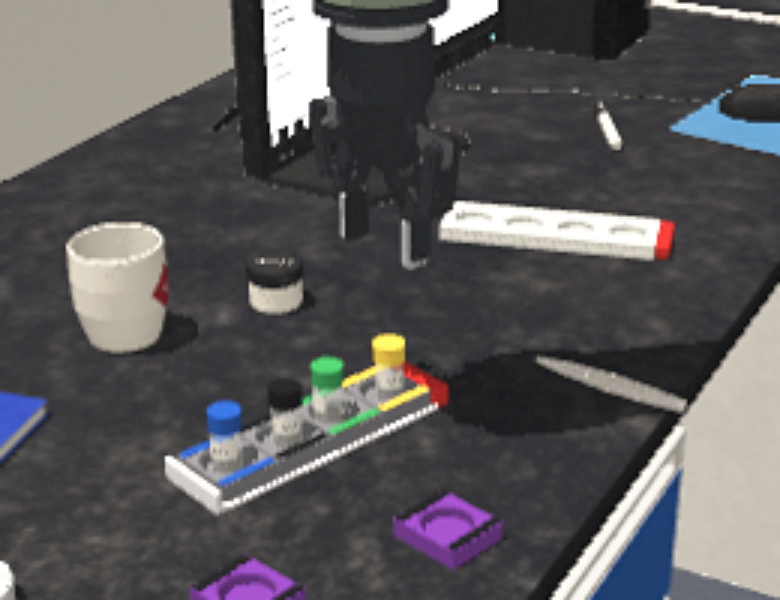

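The fingers straddle the yellow vial across the row: tips at crop (350,235) and (413,265), yellow cap at (388,350). Next I'll descend and grip.

Call:
move_arm(gripper=[0.7,0.7,0.7,0.7,0.7,0.7], linear=[[0,0,2],[-0.1,0,2],[0,0,2],[-0.1,0,2],[0,0,2],[0,0,0]], twist=[0,0,0,0,0,0])

```text
clock: 2.85
position: [0.4737, 0.1225, 0.0287]
tool_rot: [-3.139, 0.002, 1.229]
force: [0.3, -0.6, 1.0]
grip_width: 0.0598
finger_force: 0.0
```

Call:
move_arm(gripper=[0.2,0.2,0.2,0.2,0.2,0.2], linear=[[0,0,0],[0,0,0],[0,0,0],[0,0,0],[0,0,0],[0,0,0]], twist=[0,0,0,0,0,0])

```text
clock: 3.45
position: [0.4755, 0.1238, 0.0313]
tool_rot: [3.14, -0.001, 1.23]
force: [-1.6, 0.0, 7.7]
grip_width: 0.0205
finger_force: 38.7
```

```bash
python3 -c "
from h import *
st(); f=grab('side'); cv2.imwrite('pics/s2.png',cv2.resize(f['img'][170:270,200:330],(780,600))[:,:,::-1])"
```

```text
3.45 [0.4755 0.1238 0.0313] [ 3.14e+00 -1.00e-03  1.23e+00] [-1.6  0.   7.7] 0.0205 38.65041979443049
```

View pics/s2.png

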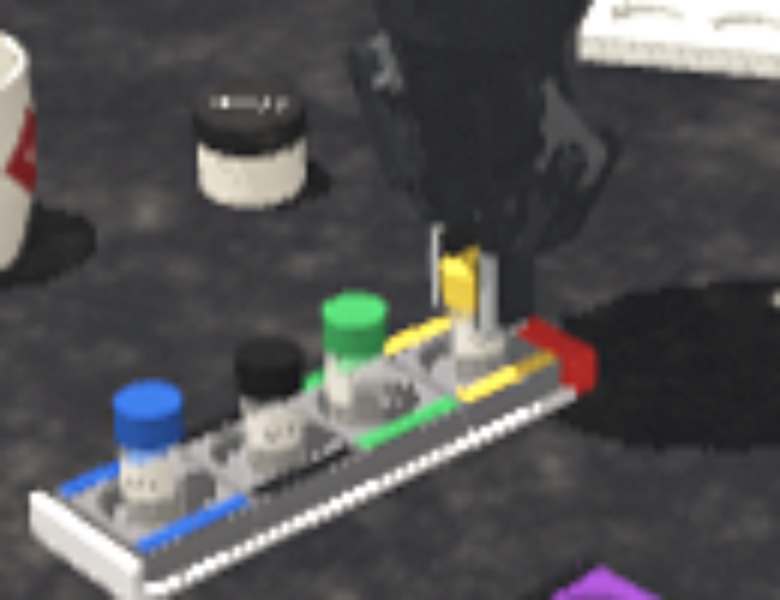

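The pads hold the yellow vial at crop (465,290), with force 39 N and width 20.5 mm. Next I'll lift and verify.

Call:
move_arm(gripper=[0.2,0.2,0.2,0.2,0.2], linear=[[0,0,-1],[0,0,-3],[0,0,-4],[0,0,-3],[0,0,0]], twist=[0,0,0,0,0])

```text
clock: 4.0
position: [0.4767, 0.1242, 0.1448]
tool_rot: [3.136, -0.003, 1.23]
force: [-0.6, 0.3, -0.6]
grip_width: 0.02
finger_force: 39.2
```

```bash
python3 -c "
from h import *
st(); plan([.5663,-.2034,.14],.263,14)
f=grab('side'); cv2.imwrite('pics/s3.png',cv2.resize(f['img'][130:250,220:350],(650,600))[:,:,::-1])
for n in ('top','side'):
  g=grab(n); q=monitor.observe()['position']; print(n,proj(g,q),proj(g,q+[0,0,.019]))
  h=cv2.cvtColor(g['img'],cv2.COLOR_RGB2HSV); print([(a,c.round(1)) for a,c in blobs((h[...,0]>21)&(h[...,0]<35)&(h[...,1]>140)&(h[...,2]>80),12)])"
```

```text
4.0 [0.4767 0.1242 0.1448] [ 3.136e+00 -3.000e-03  1.230e+00] [-0.6  0.3 -0.6] 0.02 39.21989289665362
linear [[-2.0, 1.4, 0.0], [-1.9, 1.5, 0.0], [-1.8, 1.7, 0.0], [-1.7, 1.8, 0.0], [-1.5, 1.9, 0.0], [-1.4, 2.0, 0.1], [-1.3, 2.1, 0.0], [-1.1, 2.1, 0.1], [-1.0, 2.2, 0.0], [-0.8, 2.3, 0.1], [-0.6, 2.3, 0.0], [-0.5, 2.4, 0.1], [-0.3, 2.4, 0.0], [-0.2, 2.3, 0.1]] 
twist [4.0, 4.0, 3.9, 4.0, 3.9, 4.0, 3.9, 4.0, 3.9, 4.0, 3.9, 4.0, 3.9, 4.0] end [ 0.5663 -0.203   0.1398] 0.263
top [259.63001176 219.28404968] [259.05299823 218.68037819]
[]
side [279.22489956 180.0237387 ] [279.12989978 172.18968689]
[(np.int32(55), array([275.7, 172.2])), (np.int32(32), array([270.8, 224.4])), (np.int32(25), array([284. , 232.4]))]
```

View pics/s3.png

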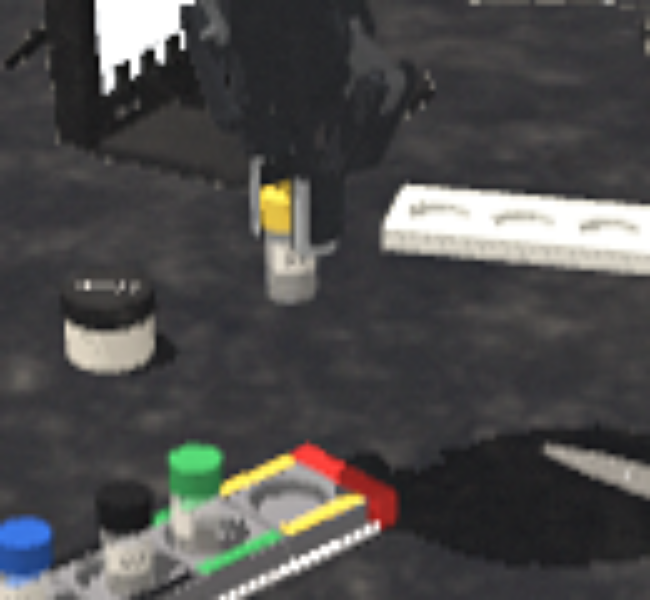

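The yellow vial hangs upright in the grip, with its body at crop (291,270), and cup yellow is empty. Pose readings are noisy by a few mm, so I'll average them near the target. Now I'll transfer it.

Call:
move_arm(gripper=[0.2,0.2,0.2,0.2,0.2,0.2,0.2,0.2], linear=[[-2.0,1.4,0.0],[-1.9,1.5,0.0],[-1.8,1.7,0.0],[-1.7,1.8,0.0],[-1.5,1.9,0.0],[-1.4,2.0,0.1],[-1.3,2.1,0.0],[-1.1,2.1,0.1]], twist=[4.0,4.0,3.9,4.0,3.9,4.0,3.9,4.0])

```text
clock: 4.95
position: [0.5271, -0.0661, 0.138]
tool_rot: [-3.141, 0.0, 0.672]
force: [0.3, 0.1, -0.5]
grip_width: 0.0202
finger_force: 39.2
```

Call:
move_arm(gripper=[0.2,0.2,0.2,0.2,0.2,0.2,0.2], linear=[[-1.0,2.2,0.0],[-0.8,2.3,0.1],[-0.6,2.3,0.0],[-0.5,2.4,0.1],[-0.3,2.4,0.0],[-0.2,2.3,0.1],[0,0,0]], twist=[3.9,4.0,3.9,4.0,3.9,4.0,0])

```text
clock: 5.65
position: [0.5649, -0.2076, 0.135]
tool_rot: [3.14, 0.0, 0.255]
force: [-0.7, 0.1, -0.6]
grip_width: 0.0201
finger_force: 39.2
```

```bash
cat >> h.py <<'E'
def avg(k=5):
    P=[];Y=[]
    for i in range(k):
        grab("side"); s=monitor.observe(); P.append(s["position"]); Y.append(s["tool_rot"][2])
    P=np.array(P); print("avg",P.mean(0).round(4),"std",P.std(0).round(4),"yaw",np.mean(Y).round(3),"w",round(s["grip_width"],4)); return P.mean(0),np.mean(Y)
def plan(tgt,yaw,n,rd=1,k=5):
    p,y=avg(k); lin=[];tw=[]
    for i in range(n):
        m=n-i; d=(np.array(tgt)-p)/m; t=np.clip(round(-np.degrees((yaw-y)/m),1),-8.5,8.5)
        R=Ro.from_euler("xyz",[np.pi,0,y]).as_matrix()
        l=np.round(R.T@d*100,rd); p=p+R@l/100; y-=np.radians(t); lin.append(l.tolist()); tw.append(float(t))
    print("linear",lin,"\ntwist",tw,"end",p.round(4),round(y,3))
E
python3 -c "
from h import *
plan([.5663,-.2034,.045],.263,5)
f=grab('side'); cv2.imwrite('pics/s4.png',cv2.resize(f['img'][80:200,270:400],(650,600))[:,:,::-1])"
```

```text
avg [ 0.5647 -0.2038  0.1351] std [0.     0.001  0.0001] yaw 0.262 w 0.0201
linear [[0.0, 0.0, 1.8], [0.0, 0.0, 1.8], [0.1, 0.0, 1.8], [0.0, 0.0, 1.8], [0.1, 0.0, 1.8]] 
twist [-0.0, -0.0, -0.0, -0.0, -0.1] end [ 0.5667 -0.2033  0.0451] 0.264
```

View pics/s4.png

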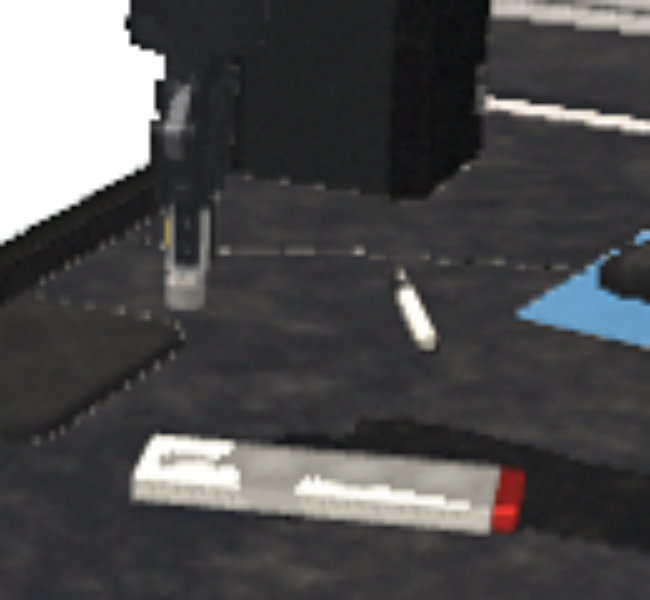

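The yellow vial is above the far cup, upright, with its body at crop (186,290). It sits about 3 mm toward +tool x from the TCP, so I'll place with that offset.

Call:
move_arm(gripper=[0.2,0.2,0.2,0.2,0.2,0.2,0.2,0.2], linear=[[-0.1,0,2.5],[0,0,2.5],[0,0,2.5],[0,0,1.5],[0,0,1],[0,0,0.3],[0,0,0],[0,0,0]], twist=[0,0,0,0,0,0,0,0])

```text
clock: 6.75
position: [0.5642, -0.2038, 0.0331]
tool_rot: [3.141, -0.001, 0.263]
force: [0.1, -0.3, 0.7]
grip_width: 0.0204
finger_force: 39.2
```

```bash
python3 -c "
from h import *
st();avg(4);st()
f=grab('side'); cv2.imwrite('pics/s5.png',cv2.resize(f['img'][110:200,280:400],(800,600))[:,:,::-1])"
```

```text
6.75 [ 0.5642 -0.2038  0.0331] [ 3.141e+00 -1.000e-03  2.630e-01] [ 0.1 -0.3  0.7] 0.0204 39.239342177897925
avg [ 0.5641 -0.2038  0.0331] std [0.0001 0.     0.0001] yaw 0.263 w 0.0205
6.95 [ 0.564  -0.2038  0.0329] [ 3.141e+00 -1.000e-03  2.630e-01] [-0.1  0.4  0.1] 0.0205 39.23947678820696
```

View pics/s5.png

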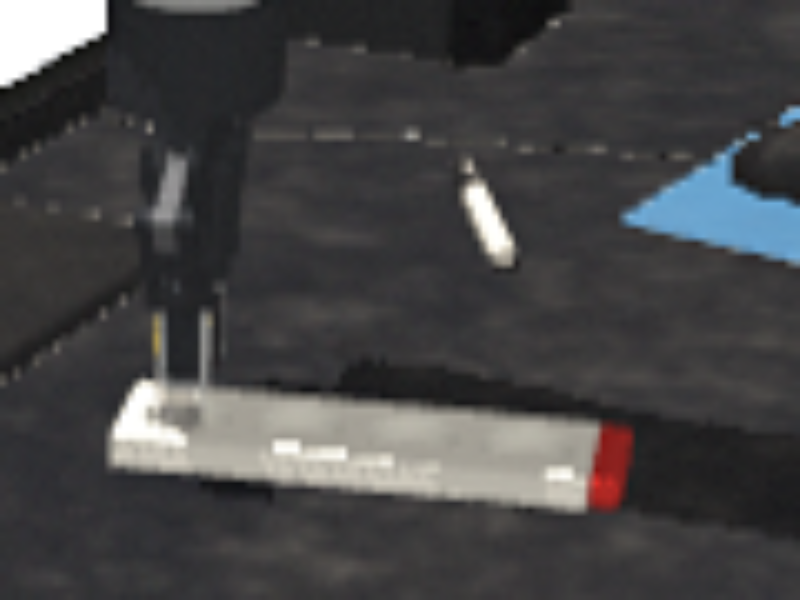

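The vial is entering the far cup at crop (180,410). I'll lower it gently until the force shows contact.

Call:
move_arm(gripper=[0.2,0.2,0.2,0.2], linear=[[0,0,0.4],[0,0,0.1],[0,0,0],[0,0,0]], twist=[0,0,0,0])

```text
clock: 7.4
position: [0.5639, -0.2037, 0.0274]
tool_rot: [3.141, -0.0, 0.263]
force: [-1.1, 0.3, 6.1]
grip_width: 0.0206
finger_force: 39.8
```

```bash
python3 -c "
from h import *
avg(2);st()"
```

```text
avg [ 0.5639 -0.2036  0.0274] std [0. 0. 0.] yaw 0.263 w 0.0205
7.5 [ 0.5639 -0.2036  0.0274] [ 3.142 -0.     0.263] [-1.4  0.5  5.2] 0.0205 39.765621819969965
```

It made contact at 0.0274, as predicted. Release and rise.

Call:
move_arm(gripper=[0.35,0.45,0.6,0.6,0.6,0.6,0.6,0.6], linear=[[0,0,0],[0,0,0],[0,0,0],[0,0,-2],[0,0,-3],[0,0,-3],[0,0,-2],[0,0,0]], twist=[0,0,0,0,0,0,0,0])

```text
clock: 8.3
position: [0.565, -0.2041, 0.13]
tool_rot: [3.139, -0.004, 0.263]
force: [-0.1, -0.5, 0.2]
grip_width: 0.0512
finger_force: 0.0
```

```bash
python3 -c "
from h import *
plan([.4977,.180,.13],1.232,14,k=3)
f=grab('side'); cv2.imwrite('pics/s6.png',cv2.resize(f['img'][110:280,200:400],(700,595))[:,:,::-1])"
```

```text
avg [ 0.5638 -0.2037  0.1274] std [0.0004 0.0001 0.0007] yaw 0.263 w 0.0513
linear [[0.3, -2.8, -0.0], [0.4, -2.7, -0.0], [0.6, -2.7, -0.0], [0.8, -2.7, -0.0], [1.0, -2.6, -0.0], [1.2, -2.5, -0.0], [1.4, -2.4, -0.0], [1.5, -2.3, -0.0], [1.7, -2.2, -0.0], [1.8, -2.1, -0.1], [2.0, -2.0, -0.0], [2.1, -1.8, -0.1], [2.2, -1.7, -0.0], [2.4, -1.5, -0.1]] 
twist [-4.0, -4.0, -4.0, -4.0, -4.0, -3.9, -4.0, -3.9, -4.0, -3.9, -4.0, -3.9, -4.0, -3.9] end [0.4978 0.1803 0.1304] 1.232
```

View pics/s6.png

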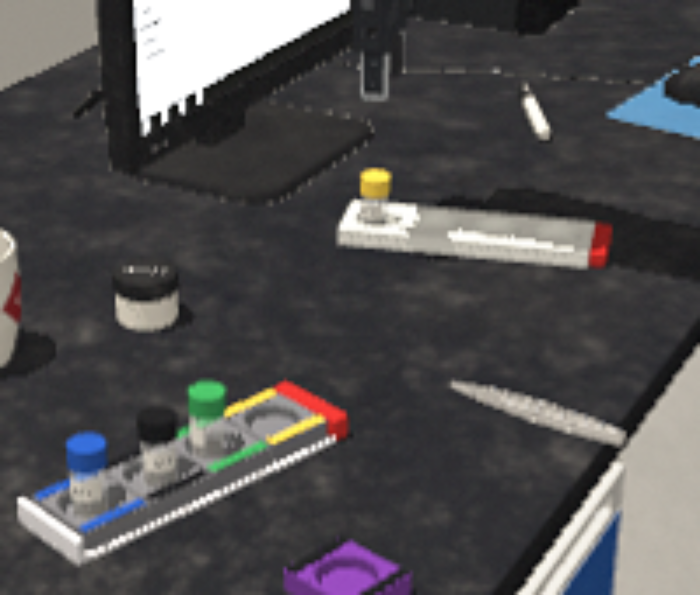

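The yellow vial stands upright in the far cup at crop (375,195). Green is next.

Call:
move_arm(gripper=[0.6,0.6,0.6,0.6,0.6,0.6,0.6,0.6], linear=[[0.3,-2.8,0],[0.4,-2.7,0],[0.6,-2.7,0],[0.8,-2.7,0],[1.0,-2.6,0],[1.2,-2.5,0],[1.4,-2.4,0],[1.5,-2.3,0]], twist=[-4.0,-4.0,-4.0,-4.0,-4.0,-3.9,-4.0,-3.9])

```text
clock: 9.3
position: [0.525, 0.0163, 0.1264]
tool_rot: [-3.14, 0.001, 0.821]
force: [0.7, 0.8, -0.3]
grip_width: 0.051
finger_force: 0.0
```

Call:
move_arm(gripper=[0.7,0.7,0.7,0.7,0.7,0.7,0.7,0.7], linear=[[1.7,-2.2,0],[1.8,-2.1,-0.1],[2.0,-2.0,0],[2.1,-1.8,-0.1],[2.2,-1.7,0],[2.4,-1.5,-0.1],[0,0,0],[0,0,0]], twist=[-4.0,-3.9,-4.0,-3.9,-4.0,-3.9,0,0])

```text
clock: 10.1
position: [0.4973, 0.1804, 0.1295]
tool_rot: [-3.14, 0.001, 1.232]
force: [1.0, -0.7, -0.7]
grip_width: 0.0597
finger_force: 0.0
```

```bash
python3 -c "
from h import *
plan([.4977,.180,.0315],1.232,5,k=4)"
```

```text
avg [0.4977 0.1793 0.1298] std [0.0001 0.0002 0.0002] yaw 1.23 w 0.0596
linear [[0.0, -0.0, 2.0], [0.0, -0.0, 2.0], [0.0, -0.0, 1.9], [0.0, -0.0, 2.0], [0.1, -0.0, 1.9]] 
twist [-0.0, -0.0, -0.0, -0.0, -0.1] end [0.4981 0.1803 0.0318] 1.232
```

Call:
move_arm(gripper=[0.7,0.7,0.7,0.7,0.7,0.7], linear=[[0,0,2],[0,0,2],[0,0,1.9],[0,0,2],[0,0,1.9],[0,0,0]], twist=[0,0,0,0,0,0])

```text
clock: 10.9
position: [0.4967, 0.1792, 0.0304]
tool_rot: [-3.139, 0.002, 1.231]
force: [-0.1, -0.5, 0.0]
grip_width: 0.0595
finger_force: 0.0
```

Call:
move_arm(gripper=[0.2,0.2,0.2,0.2,0.2,0.2,0.2], linear=[[0,0,0],[0,0,0],[0,0,0],[0,0,0],[0,0,0],[0,0,0],[0,0,0]], twist=[0,0,0,0,0,0,0])

```text
clock: 11.6
position: [0.4985, 0.1805, 0.0334]
tool_rot: [3.14, -0.001, 1.232]
force: [-1.7, -0.9, 7.4]
grip_width: 0.0198
finger_force: 38.9
```

Call:
move_arm(gripper=[0.2,0.2,0.2,0.2,0.2,0.2,0.2], linear=[[0,0,-1],[0,0,-3],[0,0,-4],[0,0,-3],[0,0,0],[0,0,0],[0,0,0]], twist=[0,0,0,0,0,0,0])

```text
clock: 12.3
position: [0.4974, 0.18, 0.1421]
tool_rot: [-3.141, 0.001, 1.232]
force: [0.2, 0.1, -0.6]
grip_width: 0.0202
finger_force: 39.3
```

```bash
python3 -c "
from h import *
plan([.5182,-.2166,.135],.263,15,k=4)
f=grab('side'); cv2.imwrite('pics/s7.png',cv2.resize(f['img'][110:270,200:400],(750,600))[:,:,::-1])"
```

```text
avg [0.4974 0.1802 0.1417] std [0.     0.0001 0.0001] yaw 1.232 w 0.0198
linear [[-2.4, 1.0, 0.0], [-2.4, 1.2, 0.0], [-2.3, 1.3, 0.1], [-2.2, 1.5, 0.0], [-2.1, 1.6, 0.1], [-2.0, 1.7, 0.0], [-1.9, 1.9, 0.1], [-1.8, 2.0, 0.0], [-1.6, 2.1, 0.1], [-1.5, 2.2, 0.0], [-1.4, 2.3, 0.1], [-1.2, 2.3, 0.0], [-1.0, 2.4, 0.1], [-0.9, 2.5, 0.0], [-0.7, 2.6, 0.1]] 
twist [3.7, 3.7, 3.7, 3.7, 3.7, 3.7, 3.7, 3.7, 3.7, 3.7, 3.7, 3.7, 3.7, 3.7, 3.7] end [ 0.5186 -0.2169  0.1347] 0.263
```

View pics/s7.png

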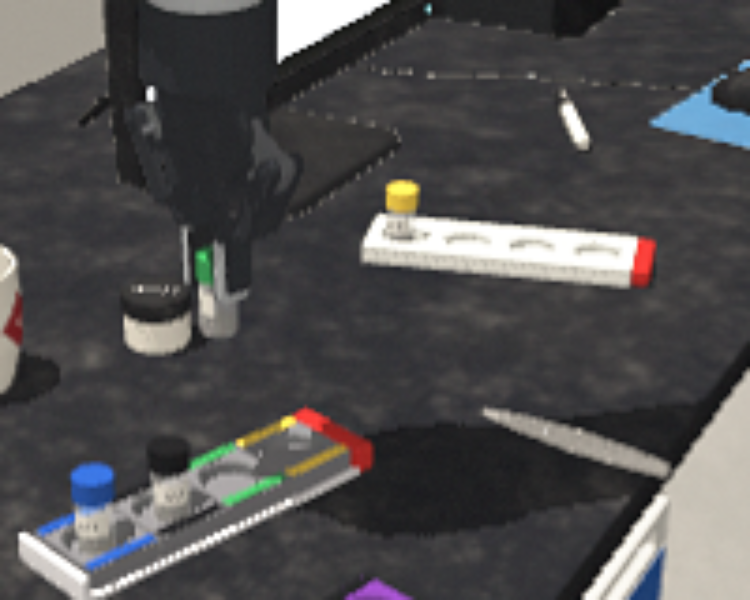

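The green vial hangs upright in the grip at crop (218,300), and yellow is well seated. Now I'll transfer green.

Call:
move_arm(gripper=[0.2,0.2,0.2,0.2,0.2,0.2,0.2,0.2], linear=[[-2.4,1.0,0.0],[-2.4,1.2,0.0],[-2.3,1.3,0.1],[-2.2,1.5,0.0],[-2.1,1.6,0.1],[-2.0,1.7,0.0],[-1.9,1.9,0.1],[-1.8,2.0,0.0]], twist=[3.7,3.7,3.7,3.7,3.7,3.7,3.7,3.7])

```text
clock: 13.35
position: [0.509, -0.0327, 0.139]
tool_rot: [-3.141, 0.0, 0.713]
force: [-0.7, -0.4, 0.6]
grip_width: 0.0196
finger_force: 39.2
```

Call:
move_arm(gripper=[0.2,0.2,0.2,0.2,0.2,0.2,0.2,0.2], linear=[[-1.6,2.1,0.1],[-1.5,2.2,0.0],[-1.4,2.3,0.1],[-1.2,2.3,0.0],[-1.0,2.4,0.1],[-0.9,2.5,0.0],[-0.7,2.6,0.1],[0,0,0]], twist=[3.7,3.7,3.7,3.7,3.7,3.7,3.7,0])

```text
clock: 14.15
position: [0.5184, -0.2203, 0.1348]
tool_rot: [3.141, 0.001, 0.257]
force: [-0.3, 0.5, -1.0]
grip_width: 0.0196
finger_force: 39.3
```

```bash
python3 -c "
from h import *
grab('top');grab('top');plan([.5178,-.2167,.033],.263,5,k=3)"
```

```text
avg [ 0.519  -0.2158  0.1351] std [0.0001 0.0002 0.0001] yaw 0.265 w 0.0197
linear [[-0.0, 0.0, 2.0], [-0.0, 0.0, 2.1], [-0.0, 0.0, 2.0], [-0.1, 0.0, 2.1], [-0.0, 0.1, 2.0]] 
twist [0.0, 0.0, 0.0, 0.1, 0.0] end [ 0.5183 -0.217   0.0331] 0.263
```

Call:
move_arm(gripper=[0.2,0.2,0.2,0.2,0.2,0.2,0.2,0.2], linear=[[0,0,2.5],[0,0.1,2.5],[-0.1,0,2.5],[0,0,2],[0,0,0.7],[0,0,0.3],[0,0,0],[0,0,0]], twist=[0,0,0,0,0,0,0,0])

```text
clock: 15.2
position: [0.5188, -0.2181, 0.0312]
tool_rot: [3.141, -0.001, 0.263]
force: [-0.2, 0.0, 0.2]
grip_width: 0.0197
finger_force: 39.3
```

```bash
python3 -c "
from h import *
avg(2);st()"
```

```text
avg [ 0.5188 -0.2182  0.0312] std [0. 0. 0.] yaw 0.263 w 0.0199
15.3 [ 0.5187 -0.2182  0.0311] [ 3.141e+00 -1.000e-03  2.630e-01] [ 0.6 -0.7 -0.7] 0.0199 39.25958476960659
```

Call:
move_arm(gripper=[0.2,0.2,0.2,0.2], linear=[[0,0,0.2],[0,0,0],[0,0,0],[0,0,0]], twist=[0,0,0,0])

```text
clock: 15.7
position: [0.5191, -0.2182, 0.0293]
tool_rot: [3.141, -0.002, 0.263]
force: [-1.2, 0.8, 14.9]
grip_width: 0.0196
finger_force: 40.7
```

Call:
move_arm(gripper=[0.35,0.45,0.6,0.6,0.6,0.6,0.6,0.6], linear=[[0,0,-0.1],[0,0,0],[0,0,0],[0,0,-2],[0,0,-3],[0,0,-3],[0,0,-2],[0,0,0]], twist=[0,0,0,0,0,0,0,0])

```text
clock: 16.5
position: [0.5195, -0.2185, 0.1318]
tool_rot: [3.139, -0.003, 0.263]
force: [0.4, -0.3, -0.3]
grip_width: 0.0512
finger_force: 0.0
```

```bash
python3 -c "
from h import *
plan([.510,.2225,.13],1.232,15,k=3)
f=grab('side'); h=cv2.cvtColor(f['img'],cv2.COLOR_RGB2HSV)
for k,lo,hi in(('y',21,35),('g',45,80),('b',100,125)):
  print(k,[(int(a),c.round(1),onz(f,*c,.047).round(4)) for a,c in blobs((h[...,0]>=lo)&(h[...,0]<=hi)&(h[...,1]>140)&(h[...,2]>80),40) if 200<c[0]<390 and 150<c[1]<260])"
```

```text
avg [ 0.5183 -0.2181  0.1294] std [0.0004 0.0001 0.0007] yaw 0.263 w 0.0513
linear [[0.7, -2.9, -0.0], [0.9, -2.8, -0.0], [1.1, -2.7, -0.0], [1.2, -2.7, -0.0], [1.4, -2.6, -0.0], [1.6, -2.5, -0.0], [1.7, -2.4, -0.0], [1.9, -2.2, -0.0], [2.0, -2.1, -0.0], [2.2, -2.0, -0.0], [2.3, -1.8, -0.0], [2.4, -1.7, -0.0], [2.5, -1.5, -0.0], [2.6, -1.4, -0.0], [2.6, -1.2, -0.1]] 
twist [-3.7, -3.7, -3.7, -3.7, -3.7, -3.7, -3.7, -3.7, -3.7, -3.7, -3.7, -3.7, -3.7, -3.7, -3.7] end [0.51   0.2221 0.1304] 1.232
y [(62, array([306.7, 161.6]), array([ 0.5671, -0.2027,  0.047 ])), (41, array([270.1, 224.5]), array([0.4765, 0.1646, 0.047 ]))]
g [(50, array([324.5, 162.8]), array([ 0.5181, -0.2186,  0.047 ]))]
b [(118, array([224.1, 238.8]), array([0.5326, 0.2643, 0.047 ]))]
```

Yellow and green are placed within about 2 mm of their cup centres. Black is next.

Call:
move_arm(gripper=[0.7,0.7,0.7,0.7,0.7,0.7,0.7,0.7], linear=[[0.7,-2.9,0],[0.9,-2.8,0],[1.1,-2.7,0],[1.2,-2.7,0],[1.4,-2.6,0],[1.6,-2.5,0],[1.7,-2.4,0],[1.9,-2.2,0]], twist=[-3.7,-3.7,-3.7,-3.7,-3.7,-3.7,-3.7,-3.7])

```text
clock: 17.5
position: [0.5126, 0.0188, 0.1284]
tool_rot: [-3.14, 0.001, 0.783]
force: [0.8, -0.7, 0.2]
grip_width: 0.0601
finger_force: 0.0
```

Call:
move_arm(gripper=[0.7,0.7,0.7,0.7,0.7,0.7,0.7,0.7], linear=[[2.0,-2.1,0],[2.2,-2.0,0],[2.3,-1.8,0],[2.4,-1.7,0],[2.5,-1.5,0],[2.6,-1.4,0],[2.6,-1.2,-0.1],[0,0,0]], twist=[-3.7,-3.7,-3.7,-3.7,-3.7,-3.7,-3.7,0])

```text
clock: 18.3
position: [0.5088, 0.2263, 0.1295]
tool_rot: [-3.14, -0.001, 1.239]
force: [1.0, 0.2, 0.5]
grip_width: 0.06
finger_force: 0.0
```

```bash
python3 -c "
from h import *
f=grab('side'); g=f['img'].max(2)
c=g[222:243,235:256]; print(c[6:18:2])
n=blobs(c<45,20); print([(int(a),q+[235,222],onz(f,*(q+[235,222]),.051).round(4)) for a,q in n])
plan([.510,.2225,.0325],1.232,5,k=4)"
```

```text
[[ 57  58  59  60  48  39  41  39  43  40  40  39  41  42  40  52  75  83
   81  83  79]
 [ 64  65  67  62  37  35  38  40  42  41  40  38  39  35  26  42  60  57
   59  59  68]
 [ 59  63  59  59  42  28  27  31  29  27  27  26  25  24  24  43  65  87
   93 109 103]
 [ 62  60  55  54  44  27  27  32  29  24  28  25  26  24  21  67 106  99
   91  92  94]
 [ 58  58  57  56  53 107  77  58  34  40  55  60  53  95 105  95  86  82
   84  82  86]
 [ 57  56  52  51  40 101 150 137 160 177 176 166 144 140 155 102  82  83
   75  83  86]]
[(99, array([244.32323232, 231.15151515]), array([0.508 , 0.2222, 0.051 ]))]
avg [0.5097 0.2214 0.1296] std [0.0002 0.0005 0.0002] yaw 1.231 w 0.0601
linear [[0.0, -0.0, 1.9], [0.0, -0.0, 2.0], [0.0, -0.0, 1.9], [0.1, -0.0, 2.0], [0.0, -0.0, 1.9]] 
twist [-0.0, -0.0, -0.0, -0.0, -0.1] end [0.5101 0.2223 0.0326] 1.233
```

The two views agree on the black vial within 2 mm.

Call:
move_arm(gripper=[0.7,0.7,0.7,0.7,0.7,0.7], linear=[[0,0,1.9],[0,0,2],[0,0,1.9],[0,0,2],[0,0,1.9],[0,0,0]], twist=[0,0,0,0,0,0])

```text
clock: 19.15
position: [0.5089, 0.2207, 0.0314]
tool_rot: [-3.139, 0.003, 1.231]
force: [-0.3, -0.5, 1.2]
grip_width: 0.0597
finger_force: 0.0
```

Call:
move_arm(gripper=[0.2,0.2,0.2,0.2,0.2,0.2,0.2], linear=[[0,0,0],[0,0,0],[0,0,0],[0,0,0],[0,0,0],[0,0,0],[0,0,0]], twist=[0,0,0,0,0,0,0])

```text
clock: 19.85
position: [0.5105, 0.2224, 0.0344]
tool_rot: [3.14, -0.001, 1.232]
force: [-2.3, -0.4, 7.6]
grip_width: 0.0197
finger_force: 38.9
```

Call:
move_arm(gripper=[0.2,0.2,0.2,0.2,0.2,0.2,0.2], linear=[[0,0,-1],[0,0,-3],[0,0,-4],[0,0,-3],[0,0,0],[0,0,0],[0,0,0]], twist=[0,0,0,0,0,0,0])

```text
clock: 20.55
position: [0.5096, 0.2219, 0.1429]
tool_rot: [-3.141, 0.001, 1.232]
force: [0.2, 0.3, -0.2]
grip_width: 0.0195
finger_force: 39.2
```

```bash
python3 -c "
from h import *
plan([.4699,-.2299,.135],.263,15,k=4)
f=grab('side'); cv2.imwrite('pics/s8.png',cv2.resize(f['img'][110:270,200:400],(750,600))[:,:,::-1])"
```

```text
avg [0.5096 0.222  0.1426] std [0.0001 0.0001 0.0001] yaw 1.232 w 0.0196
linear [[-2.9, 0.8, 0.1], [-2.9, 0.9, 0.0], [-2.8, 1.1, 0.1], [-2.7, 1.3, 0.0], [-2.6, 1.5, 0.1], [-2.5, 1.6, 0.0], [-2.4, 1.8, 0.1], [-2.3, 2.0, 0.0], [-2.2, 2.1, 0.1], [-2.1, 2.2, 0.0], [-1.9, 2.4, 0.1], [-1.7, 2.5, 0.0], [-1.6, 2.6, 0.1], [-1.4, 2.7, 0.0], [-1.2, 2.8, 0.1]] 
twist [3.7, 3.7, 3.7, 3.7, 3.7, 3.7, 3.7, 3.7, 3.7, 3.7, 3.7, 3.7, 3.7, 3.7, 3.7] end [ 0.4704 -0.23    0.1346] 0.263
```

View pics/s8.png

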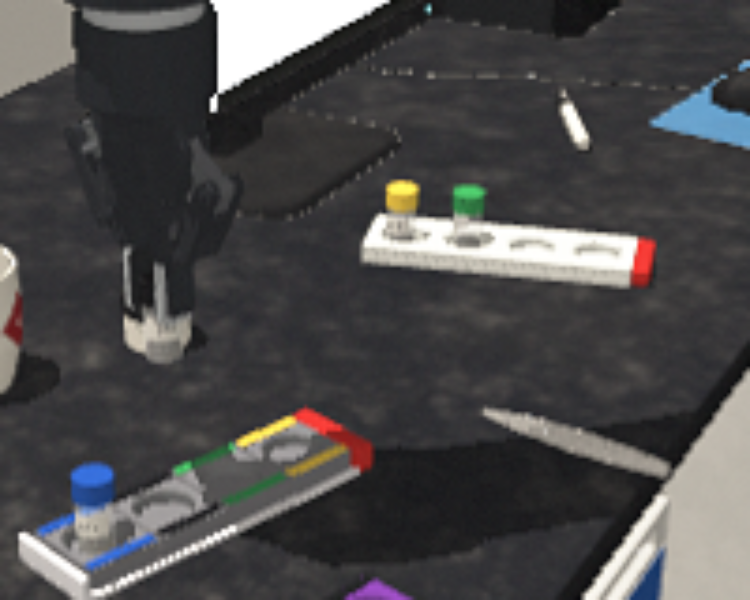

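The black vial is lifted (bottom at crop (165,345)), and yellow and green stand in cups 1 and 2. Now I'll transfer black.

Call:
move_arm(gripper=[0.2,0.2,0.2,0.2,0.2,0.2,0.2,0.2], linear=[[-2.9,0.8,0.1],[-2.9,0.9,0.0],[-2.8,1.1,0.1],[-2.7,1.3,0.0],[-2.6,1.5,0.1],[-2.5,1.6,0.0],[-2.4,1.8,0.1],[-2.3,2.0,0.0]], twist=[3.7,3.7,3.7,3.7,3.7,3.7,3.7,3.7])

```text
clock: 21.6
position: [0.4893, -0.0187, 0.139]
tool_rot: [-3.141, 0.0, 0.713]
force: [0.0, 0.6, -0.4]
grip_width: 0.0199
finger_force: 39.2
```

Call:
move_arm(gripper=[0.2,0.2,0.2,0.2,0.2,0.2,0.2,0.2], linear=[[-2.2,2.1,0.1],[-2.1,2.2,0.0],[-1.9,2.4,0.1],[-1.7,2.5,0.0],[-1.6,2.6,0.1],[-1.4,2.7,0.0],[-1.2,2.8,0.1],[0,0,0]], twist=[3.7,3.7,3.7,3.7,3.7,3.7,3.7,0])

```text
clock: 22.4
position: [0.4698, -0.2337, 0.1349]
tool_rot: [3.141, 0.001, 0.256]
force: [-0.2, 0.8, -0.6]
grip_width: 0.0198
finger_force: 39.2
```

```bash
python3 -c "
from h import *
grab('top');grab('top');plan([.4699,-.2299,.033],.263,5,k=3)"
```

```text
avg [ 0.4709 -0.229   0.1351] std [0.0001 0.0002 0.0001] yaw 0.265 w 0.0201
linear [[-0.0, 0.0, 2.0], [-0.0, 0.0, 2.1], [-0.0, 0.0, 2.0], [-0.1, 0.0, 2.1], [-0.0, 0.1, 2.0]] 
twist [0.0, 0.0, 0.0, 0.0, 0.1] end [ 0.4702 -0.2302  0.0331] 0.263
```

Call:
move_arm(gripper=[0.2,0.2,0.2,0.2,0.2,0.2,0.2,0.2], linear=[[0,0,2.5],[0,0.1,2.5],[-0.1,0,2.5],[0,0,2],[0,0,0.7],[0,0,0.3],[0,0,0.1],[0,0,0]], twist=[0,0,0,0,0,0,0,0])

```text
clock: 23.45
position: [0.4705, -0.2303, 0.0305]
tool_rot: [-3.141, -0.001, 0.264]
force: [-2.8, 2.2, 6.3]
grip_width: 0.0201
finger_force: 40.2
```

```bash
python3 -c "
from h import *
avg(2);st()"
```

```text
avg [ 0.4705 -0.2306  0.0305] std [0.     0.0001 0.    ] yaw 0.264 w 0.0197
23.55 [ 0.4705 -0.2306  0.0305] [ 3.141e+00 -1.000e-03  2.640e-01] [-1.8  1.1  4.2] 0.0197 39.931975107465405
```

It made contact at the expected height. Release.

Call:
move_arm(gripper=[0.35,0.45,0.6,0.6,0.6,0.6,0.6,0.6], linear=[[0,0,0],[0,0,0],[0,0,0],[0,0,-2],[0,0,-3],[0,0,-3],[0,0,-2],[0,0,0]], twist=[0,0,0,0,0,0,0,0])

```text
clock: 24.35
position: [0.4713, -0.2317, 0.1319]
tool_rot: [3.139, -0.003, 0.263]
force: [1.1, -0.4, -0.8]
grip_width: 0.0515
finger_force: 0.0
```

```bash
python3 -c "
from h import *
plan([.5285,.270,.13],1.232,16,k=3)
f=grab('side'); cv2.imwrite('pics/s9.png',cv2.resize(f['img'][110:270,200:400],(750,600))[:,:,::-1])"
```

```text
avg [ 0.4702 -0.2312  0.1296] std [0.0004 0.0002 0.0007] yaw 0.263 w 0.051
linear [[1.2, -2.9, -0.0], [1.3, -2.9, -0.0], [1.5, -2.8, -0.0], [1.7, -2.7, -0.0], [1.8, -2.6, -0.0], [2.0, -2.4, -0.0], [2.1, -2.3, -0.0], [2.3, -2.2, -0.0], [2.4, -2.0, -0.0], [2.5, -1.9, -0.0], [2.6, -1.7, -0.0], [2.7, -1.6, -0.0], [2.8, -1.4, -0.0], [2.9, -1.2, -0.0], [3.0, -1.1, -0.0], [3.1, -0.8, -0.0]] 
twist [-3.5, -3.5, -3.5, -3.5, -3.5, -3.5, -3.5, -3.4, -3.5, -3.4, -3.5, -3.4, -3.5, -3.4, -3.5, -3.4] end [0.5286 0.2698 0.1296] 1.232
```

View pics/s9.png

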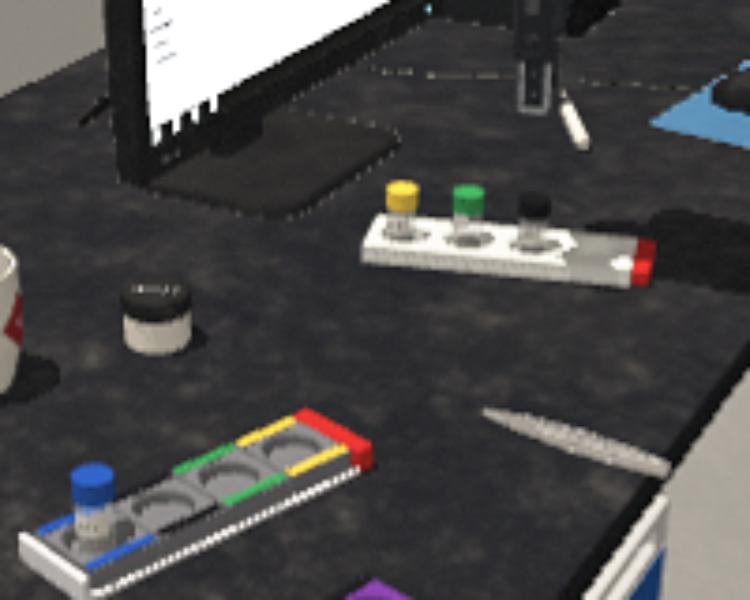

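Yellow (403,205), green (468,210) and black (533,220) all stand upright in their cups. Blue is the last one.

Call:
move_arm(gripper=[0.7,0.7,0.7,0.7,0.7,0.7,0.7,0.7], linear=[[1.2,-2.9,0],[1.3,-2.9,0],[1.5,-2.8,0],[1.7,-2.7,0],[1.8,-2.6,0],[2.0,-2.4,0],[2.1,-2.3,0],[2.3,-2.2,0]], twist=[-3.5,-3.5,-3.5,-3.5,-3.5,-3.5,-3.5,-3.4])

```text
clock: 25.35
position: [0.4979, 0.0212, 0.1284]
tool_rot: [-3.141, 0.001, 0.753]
force: [0.9, 0.3, -0.2]
grip_width: 0.0597
finger_force: 0.0
```

Call:
move_arm(gripper=[0.7,0.7,0.7,0.7,0.7,0.7,0.7,0.7], linear=[[2.4,-2.0,0],[2.5,-1.9,0],[2.6,-1.7,0],[2.7,-1.6,0],[2.8,-1.4,0],[2.9,-1.2,0],[3.0,-1.1,0],[3.1,-0.8,0]], twist=[-3.5,-3.4,-3.5,-3.4,-3.5,-3.4,-3.5,-3.4])

```text
clock: 26.15
position: [0.5279, 0.2711, 0.1282]
tool_rot: [-3.14, 0.001, 1.235]
force: [1.1, -0.6, 0.8]
grip_width: 0.06
finger_force: 0.0
```

```bash
python3 -c "
from h import *
[grab('top') for _ in range(4)];plan([.5285,.270,.0325],1.232,5,k=3)"
```

```text
avg [0.5283 0.2689 0.1285] std [0.0002 0.0002 0.0002] yaw 1.231 w 0.0595
linear [[0.0, -0.0, 1.9], [0.0, -0.0, 1.9], [0.0, -0.0, 1.9], [0.1, -0.0, 2.0], [0.0, -0.0, 1.9]] 
twist [-0.0, -0.0, -0.0, -0.0, -0.1] end [0.5286 0.2699 0.0325] 1.233
```

Call:
move_arm(gripper=[0.7,0.7,0.7,0.7,0.7,0.7], linear=[[0,0,1.9],[0,0,1.9],[0,0,1.9],[0.1,0,2],[0,0,1.9],[0,0,0]], twist=[0,0,0,0,0,0])

```text
clock: 27.1
position: [0.5277, 0.2693, 0.0313]
tool_rot: [-3.139, 0.003, 1.231]
force: [-1.1, 0.6, 1.6]
grip_width: 0.0594
finger_force: 0.0
```

Call:
move_arm(gripper=[0.2,0.2,0.2,0.2,0.2,0.2,0.2], linear=[[0,0,0],[0,0,0],[0,0,0],[0,0,0],[0,0,0],[0,0,0],[0,0,0]], twist=[0,0,0,0,0,0,0])

```text
clock: 27.8
position: [0.5294, 0.2712, 0.0345]
tool_rot: [3.14, -0.001, 1.232]
force: [-0.9, -0.2, 8.7]
grip_width: 0.0198
finger_force: 38.9
```

Call:
move_arm(gripper=[0.2,0.2,0.2,0.2,0.2,0.2,0.2], linear=[[0,0,-1],[0,0,-3],[0,0,-4],[0,0,-3],[0,0,0],[0,0,0],[0,0,0]], twist=[0,0,0,0,0,0,0])

```text
clock: 28.5
position: [0.5285, 0.2705, 0.1429]
tool_rot: [-3.141, 0.001, 1.232]
force: [-0.8, 0.4, 0.1]
grip_width: 0.0197
finger_force: 39.2
```

```bash
python3 -c "
from h import *
plan([.4226,-.242,.135],.263,16,k=4)
f=grab('side'); cv2.imwrite('pics/s10.png',cv2.resize(f['img'][110:270,190:390],(750,600))[:,:,::-1])"
```

```text
avg [0.5284 0.2707 0.1425] std [0.     0.0001 0.0001] yaw 1.232 w 0.0197
linear [[-3.2, 0.4, 0.0], [-3.2, 0.6, 0.1], [-3.2, 0.8, 0.0], [-3.1, 1.0, 0.1], [-3.0, 1.2, 0.0], [-3.0, 1.4, 0.1], [-2.9, 1.6, 0.0], [-2.8, 1.8, 0.1], [-2.6, 1.9, 0.0], [-2.5, 2.1, 0.1], [-2.4, 2.2, 0.0], [-2.3, 2.4, 0.1], [-2.1, 2.5, 0.0], [-2.0, 2.6, 0.1], [-1.8, 2.7, 0.0], [-1.6, 2.8, 0.1]] 
twist [3.5, 3.5, 3.5, 3.5, 3.5, 3.5, 3.5, 3.4, 3.5, 3.4, 3.5, 3.4, 3.5, 3.4, 3.5, 3.4] end [ 0.4227 -0.2415  0.1345] 0.263
```

View pics/s10.png

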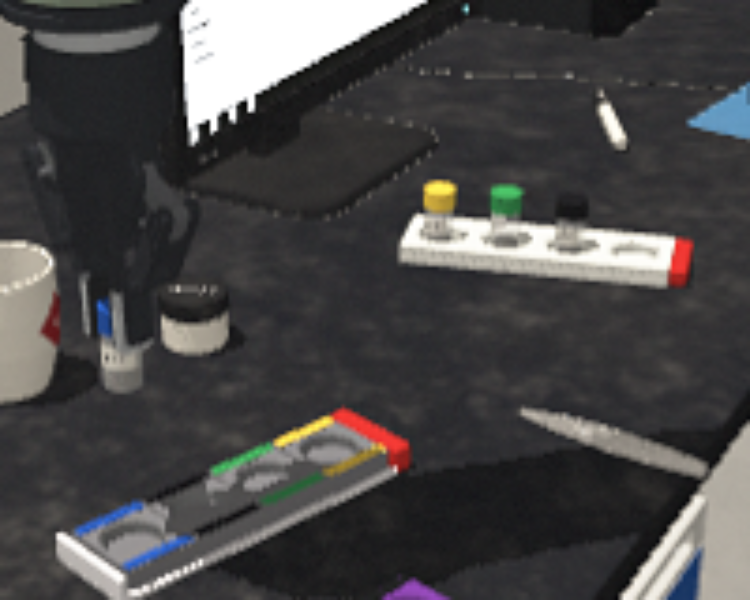

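The blue vial is held upright at crop (122,340), and cup 4 is free at (637,250). Now I'll transfer it.

Call:
move_arm(gripper=[0.2,0.2,0.2,0.2,0.2,0.2,0.2,0.2], linear=[[-3.2,0.4,0.0],[-3.2,0.6,0.1],[-3.2,0.8,0.0],[-3.1,1.0,0.1],[-3.0,1.2,0.0],[-3.0,1.4,0.1],[-2.9,1.6,0.0],[-2.8,1.8,0.1]], twist=[3.5,3.5,3.5,3.5,3.5,3.5,3.5,3.4])

```text
clock: 29.55
position: [0.4743, 0.0132, 0.1392]
tool_rot: [-3.141, 0.0, 0.743]
force: [1.1, -0.8, -0.7]
grip_width: 0.0196
finger_force: 39.2
```

Call:
move_arm(gripper=[0.2,0.2,0.2,0.2,0.2,0.2,0.2,0.2], linear=[[-2.6,1.9,0.0],[-2.5,2.1,0.1],[-2.4,2.2,0.0],[-2.3,2.4,0.1],[-2.1,2.5,0.0],[-2.0,2.6,0.1],[-1.8,2.7,0.0],[-1.6,2.8,0.1]], twist=[3.5,3.4,3.5,3.4,3.5,3.4,3.5,3.4])

```text
clock: 30.35
position: [0.4226, -0.2425, 0.1352]
tool_rot: [-3.141, 0.0, 0.261]
force: [0.7, 0.2, 0.9]
grip_width: 0.0194
finger_force: 39.2
```

```bash
python3 -c "
from h import *
[grab('top') for _ in range(4)];plan([.4226,-.242,.033],.263,5,k=3)"
```

```text
avg [ 0.4232 -0.2405  0.1352] std [0.0001 0.0002 0.0001] yaw 0.265 w 0.0196
linear [[-0.0, 0.0, 2.0], [-0.0, 0.0, 2.1], [-0.0, 0.0, 2.0], [-0.0, 0.1, 2.1], [-0.1, 0.0, 2.0]] 
twist [0.0, 0.0, 0.0, 0.0, 0.1] end [ 0.4225 -0.2417  0.0332] 0.263
```

Call:
move_arm(gripper=[0.2,0.2,0.2,0.2,0.2,0.2,0.2,0.2], linear=[[0,0,2.5],[0,0.1,2.5],[-0.1,0,2.5],[0,0,2],[0,0,0.7],[0,0,0.3],[0,0,0.1],[0,0,0]], twist=[0,0,0,0,0,0,0,0])

```text
clock: 31.5
position: [0.4227, -0.2419, 0.0304]
tool_rot: [-3.142, -0.0, 0.264]
force: [-2.2, 2.9, 7.6]
grip_width: 0.0194
finger_force: 40.2
```

```bash
python3 -c "
from h import *
avg(2);st()"
```

```text
avg [ 0.4228 -0.242   0.0305] std [0. 0. 0.] yaw 0.264 w 0.0193
31.6 [ 0.4228 -0.2421  0.0305] [ 3.141e+00 -1.000e-03  2.640e-01] [-1.7  2.2  5.6] 0.0193 40.038945456035435
```

Call:
move_arm(gripper=[0.35,0.45,0.6,0.6,0.6,0.6,0.6,0.6], linear=[[0,0,0],[0,0,0],[0,0,0],[0,0,-2],[0,0,-3],[0,0,-4],[0,0,-4],[0,0,0]], twist=[0,0,0,0,0,0,0,0])

```text
clock: 32.4
position: [0.4242, -0.2435, 0.1638]
tool_rot: [3.137, -0.005, 0.263]
force: [0.3, -0.2, -1.2]
grip_width: 0.0514
finger_force: 0.0
```

Call:
move_arm(gripper=[0.6,0.6,0.6,0.6], linear=[[0,0,-3],[0,0,0],[0,0,0],[0,0,0]], twist=[0,0,0,0])

```text
clock: 32.8
position: [0.4219, -0.2424, 0.1886]
tool_rot: [-3.141, 0.001, 0.263]
force: [-0.2, 0.4, 0.2]
grip_width: 0.0516
finger_force: 0.0
```

```bash
python3 -c "
from h import *
st(); f=grab('side'); cv2.imwrite('pics/s11.png',cv2.resize(f['img'][120:220,260:390],(780,600))[:,:,::-1])
h=cv2.cvtColor(f['img'],cv2.COLOR_RGB2HSV)
for k,lo,hi in(('y',21,35),('g',45,80),('b',100,125)):
  print(k,[(int(a),c.round(1),onz(f,*c,.047).round(4)) for a,c in blobs((h[...,0]>=lo)&(h[...,0]<=hi)&(h[...,1]>140)&(h[...,2]>80),40) if 300<c[0]<375 and 150<c[1]<200])"
```

```text
32.8 [ 0.4219 -0.2424  0.1886] [-3.141e+00  1.000e-03  2.630e-01] [-0.2  0.4  0.2] 0.0516 0.0
y [(62, array([306.7, 161.6]), array([ 0.5671, -0.2027,  0.047 ]))]
g [(51, array([324.4, 162.8]), array([ 0.518 , -0.2181,  0.047 ]))]
b [(60, array([359.4, 165.8]), array([ 0.4212, -0.2447,  0.047 ]))]
```

View pics/s11.png

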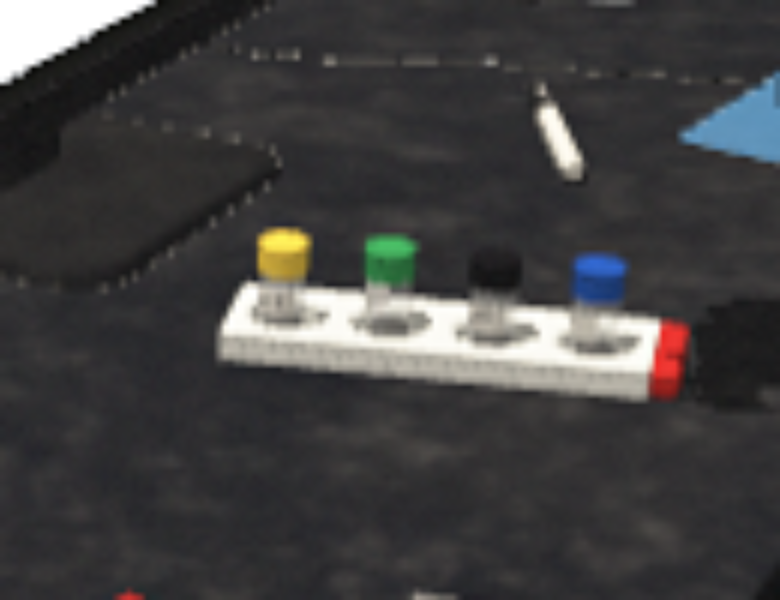

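All four stand upright in the cups: yellow (284,270), green (389,270), black (494,285), blue (598,295), with the red end beside blue.

```bash
python3 -c "
from h import *
print(bot.job_done())"
```

```text
the job is handed in; nothing more can be done
None
```

The job is handed in at about 33 s: the last image shows all four vials upright in the white rack in reverse order (yellow in the cup farthest from the red end, then green, black, blue), and the grease jar was not touched; the hand-in did not return a verdict.

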